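# Dial open the sample lockbox

### The arm

A 6-joint arm with a two-finger parallel gripper is mounted at the origin on a cart in front of the work surface, level with it; the furniture and walls round the work are solid. World frame = base frame: x ahead of the robot, y to its left, z up, the work surface at z = 0. Lengths are in m, angles in degrees, forces in N, time in s.
With the tool pointing down it reaches from about 0.275 to 0.85 m from the base axis. Payload 19 kg.
Tool frame: the origin (TCP) lies on the centre line of the jaws, within the pads' length; the fingertips stand 14 mm ahead of it and the grasp point (between the pads) lies 5 mm behind it (r.tip_reach is the distance from the TCP to the fingertips, in m); y points along the fingers, x is the direction in which the jaws open and shut, and the axes are right-handed (so a half turn about y gives the same grasp; the last joint's range is limited). The gripper opens to 85 mm and grips with 20 to 120 N. Pads are 22 mm wide; open, the fingers measure 114 mm over their backs; the gripper's body (76 mm by 85 mm) begins 54 mm behind the grasp point. The pads swing forward as they close: fully open they stand 13 mm farther back than shut.
Start: joints at [63.713, 8.623, 82.357, -0, 89.026, -7.678], TCP at [0.183, 0.545, 0.245] pointing down, gripper open.
Joint ranges: [-160.23, 160.23], [-39.13, 120.54], [6.94, 153.29], [-79.49, 259.48], [9.18, 160.14], [-161.06, 161.06]. Speed limits (degrees/s): [108.29, 108.29, 127.2, 172.46, 172.46, 172.46].

### API

Orientations are given as a 3x3 rotation matrix whose columns are the frame's x, y, z axes.
In Python, from workcell import r, imaging, workorder gives the robot as it stands.
- The arm moves only by the tool servo_tool, never from a script. Its argument "motion" is a list of rows, each an object with "offset": the shift along the tool's x, y, z in cm, a list of three; "turn": the turn about the tool's y in degrees. In form: [{"offset": [tx, ty, tz], "turn": turn}, ...]. A call has 1 to 10 rows; each row shifts and turns the pose as measured when the row begins, along the tool's axes as they then stand; what a row does not reach is not made up. A row lasts 1/10 s, in which the tool goes at most 50 mm and 8.59 degrees, less where a joint would pass 70% of its speed; a pose out of reach is approached as far as the arm can. A call with a gripper value outside its range is refused whole. "claw" is the opening in per cent of the stroke, from 0 (shut) to 100 (fully open), set as the call begins (left out, the last holds). The fingers move at their own pace and stop on an object; "grip_force" is the grip in N (left out, the last holds). Time passes only in rows, so rows that do not move let the fingers close. It gives the time, the measured TCP pose, the force and the opening at its end, in the units of the state.
- r.state(): the state, without advancing time (a new reading comes with each control period).
- imaging.camera(name): name is "side" or "top"; returns a dict with "image" (384x512x3 uint8, red, green, blue), "fovy" (degrees; the focal length in pixels is half the picture's height over the tangent of half this angle, whatever the lens; pixels are square), "cx", "cy" (the principal point, pixels), "R" (3x3) and "t" (3): a world point X has camera coordinates R X + t. Camera axes: x right, y down, z forward; pixel columns grow to the right and rows downward; lengths in m; the calibration is good to about 2 mm. A picture is of the moment at which its call begins. There is no depth.
- workorder.close_job(): hands the job in, once; it reports no verdict.
The state is a dict: "t": time; "joints": joint angles; "dq": joint speeds; "tau": joint torques, N m; "eef_pos": TCP position; "tcp_rot": TCP orientation; "wrist_force": force on the tool from outside, world axes, zero at the start; "wrist_torque": the same for the moment, N m; "gripper_width": opening from 0.0 (shut) to 1.0 (fully open).
Only numpy, scipy, OpenCV 4.12 (cv2) and the standard library are available. Lean on these libraries where they do the work, as an engineer would, in place of code of your own. Each camera call takes 0.05 s, during which the arm holds its last target.

### The job

Unlock the grey lockbox on the trolley. Turn its dial right (clockwise) from zero to the second short tick, then left to the first short tick on the other side of zero, pausing briefly at each, then slowly right again, past the second tick, until you feel the bolt drop into its gate and catch the dial; stop there without forcing the dial or its bolt. Then let go of the dial, slide the bolt's knob fully home towards the dial and let go, leaving the things around and on the box where they are.

Things in the scene. Friction and masses are not known exactly. Their poses are not given: they have to be found in the camera images.
- lockbox: Fixed grey metal lockbox, 154 (x) x 234 (y) x 60 mm high; origin at the centre of its underside on the trolley, x away from the robot, y left, z up. On its lid: a round dial housing (112 mm across, 14 mm high) centred at x 0, y -50 mm, and a flat bolt along y at x 0, under two bridges (33 x 12 mm, 15 mm high) at y +16 and +78 mm and ending in a 13 mm high spring block at y +99.
- dial (a joint): Angle of the combination dial (rad) about the vertical axis at lockbox x 0, y -50 mm. 0: pointer at the long zero tick; positive is right (clockwise from above). Starts near 0; turning takes about 0.15 N m. Bolt's gate: a hidden angle, different each time, between +0.48 and +1.26; there the bolt drops in by itself and a hard stop catches the dial (about 8 degrees of play).
- zero_tick (a point): Middle of the long zero tick on the housing, 47 mm from the dial axis on its far (lockbox +x) side, 74 mm above the trolley. Six short ticks follow on each side, 10 degrees (0.1745 rad) apart: second right = +0.349 rad, first left = -0.175 rad. The pointer is at a tick when it is nearer to it than to any other (within 5 degrees).
- dial_grip (a point): Point on the dial axis in the middle of its black bar grip, 100 mm above the trolley. Bar 52 long, 14 thick, 32 mm high (80 to 112 mm above the trolley), on a dark skirt 76 mm across whose top is 80 mm above the trolley; a white line marks the pointer end. Its x axis points along the bar to that end.
- bolt_knob (a point): On the axis of the bolt's knob, 95 mm above the trolley. Round post 12 mm across, head 18 mm across from 99 to 109 mm above the trolley. Locked: lockbox x 0, y +45 mm. Slides along lockbox -y, towards the dial: about 7 mm by its own spring at the gate, then by hand (1 to 2 N) to a stop 22 mm from the locked place, where it stays. Blocked while the dial is not at the gate.
- tongue: Hidden inner end of the bolt under the dial, moving with the knob; origin on the knob's axis, 66 mm above the trolley. With the dial caught it bears on the gate's wall about 24 mm from the dial axis: 0.24 N m beyond the running torque loads it with 10 N. More than 12 N, from the dial or from pushing a blocked knob, damages it.
- forceps: Steel forceps, 127 x 10 x 9 mm, lying along y on the front edge of the lockbox's lid; origin at the centre of the underside. Leave alone.
- bung: Dark red rubber bung, 33 mm across, 30 mm high, standing on the back left corner of the lid; origin at the centre of its underside. Leave alone.
- coverslip_box: Small box 52 x 52 x 23 mm standing on the trolley just right of the lockbox; origin at the centre of its underside. Leave alone.
- dropper_small: Brown dropper bottle, 33 mm across, 91 mm high, at the back of the trolley; origin at the centre of its underside. Leave alone.
- dropper_big: Brown dropper bottle, 38 mm across, 103 mm high, at the back of the trolley; origin at the centre of its underside. Leave alone.
- strip_pot: Pot with black cap, 43 mm across, 87 mm high, at the back of the trolley; origin at the centre of its underside. Leave alone.

How it is judged (in metres and radians):
On the way, in this order (a step that is already met when the one before it is completed fails the run):
1. dial turned right to the second short tick (within 5 degrees), paused there (value of joint dial between 0.262 and 0.436 rad), for 0.15 s.
2. dial turned back left to the first short tick left of zero (within 5 degrees), paused there (value of joint dial between -0.262 and -0.087 rad), for 0.15 s.
3. dial turned right until the bolt has dropped into its gate (y of bolt_knob in the frame of lockbox below 0.041 m), for 0.1 s.
At the end, for the whole second after the job is handed in: The bolt's knob has been slid fully home towards the dial (within 2.5 mm of its stop, which is 22 mm from where it started) and stays there at rest (y of bolt_knob in the frame of lockbox below 0.0255 m and linear speed of tongue below 0.01 m/s); the robot touches nothing.
It fails at once if the dial or bolt is forced: the bolt's hidden tongue is loaded with more than 12 N (contact force between tongue and anything else above 12 N).
It fails at once if one of the loose things on or around the box is moved by more than 25 mm (distance of any of forceps, bung, coverslip_box, dropper_small, dropper_big, strip_pot from where it was at the start of the episode above 0.025 m).
It also fails if it takes over 67 s, if anything falls off the work surface, if the arm or the gripper's body presses on something with over 40 N, if the wrist force passes 120 N, or if a joint passes its speed limit or range.

## Working session

There is one attempt and no reset: what is moved stays moved. The work goes in short steps, Python scripts to look and compute and a tool call to move; the robot and the scene stay as the last step left them, time stands still between calls to the robot, and variables do not carry over. Pictures are saved under pics/ and viewed, and the job is handed in when it is done.

Besides the shell and the picture viewer there is one more tool, called after "Call:" as name([rows], argument=value, ...), one row to a line, values as JSON. servo_tool: Moves the arm, as the interface text tells. Its arguments: {"type":"object","properties":{"motion":{"type":"array","items":{"type":"object","properties":{"offset":{"type":"array","items":{"type":"number"}},"turn":{"type":"number"}}}},"claw":{"type":"number"},"grip_force":{"type":"number"}},"required":["motion"]}

```bash
mkdir -p pics; ls
python3 - <<'E'
from workcell import r, imaging
import cv2, numpy as np, pickle
s=r.state(); print(s, r.tip_reach)
for n in("top","side"):
    c=imaging.camera(n); cv2.imwrite(f"pics/{n}0.png",c["image"][:,:,::-1]); pickle.dump(c,open(f"{n}0.pkl","wb"))
    print(n,c["fovy"],c["cx"],c["cy"],c["R"],c["t"], {k:v for k,v in c.items() if k not in("image","R","t")})
E
```

```text
pics
{'t': 0.0, 'joints': array([ 6.37133762e+01,  8.65022793e+00,  8.23923124e+01, -7.76474680e-04,
        8.90269559e+01, -7.67494467e+00]), 'dq': array([-0.06524333, -0.01701604, -0.05228448,  0.02846887, -0.06676699,
       -0.02729044]), 'tau': array([-9.06222122e-04, -7.13057971e+01, -5.70876253e+01, -2.44532912e-04,
        8.95042933e-03, -2.49566290e-05]), 'eef_pos': array([0.18340652, 0.54472117, 0.24468867]), 'tcp_rot': array([[ 3.19151953e-01, -5.25015077e-04, -9.47703411e-01],
       [ 9.47702792e-01, -1.09350858e-03,  3.19152351e-01],
       [-1.20388161e-03, -9.99999264e-01,  1.48562855e-04]]), 'wrist_force': array([-0.46295094,  0.72415188,  0.49601849]), 'wrist_torque': array([-0.01455207,  0.04313967,  0.07359683]), 'gripper_width': 0.9955264284736185} 0.014
top 45.14889447762326 260.8227677349575 184.93133029898337 [[ 0.01653959 -0.99983601  0.00737537]
 [-0.99818814 -0.01693823 -0.05773669]
 [ 0.05785215 -0.00640707 -0.9983046 ]] [-0.00792398  0.58543183  0.88921061] {'fovy': 45.14889447762326, 'cx': 260.8227677349575, 'cy': 184.93133029898337}
side 50.815554167987 260.63904121454846 192.11158384516443 [[ 0.87339657 -0.48683928  0.01288172]
 [-0.21717171 -0.41301168 -0.88445339]
 [ 0.43590695  0.76968101 -0.46645071]] [-0.49861997  0.19932411  0.64589082] {'fovy': 50.815554167987, 'cx': 260.63904121454846, 'cy': 192.11158384516443}
```

View pics/top0.png

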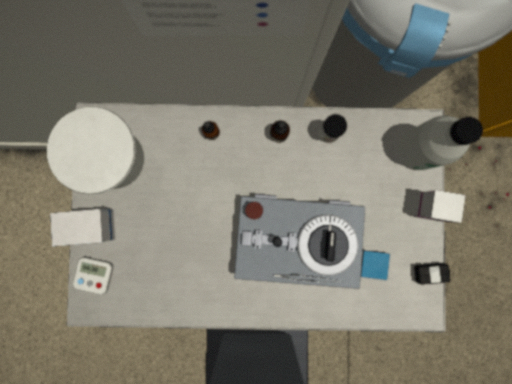

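View pics/side0.png

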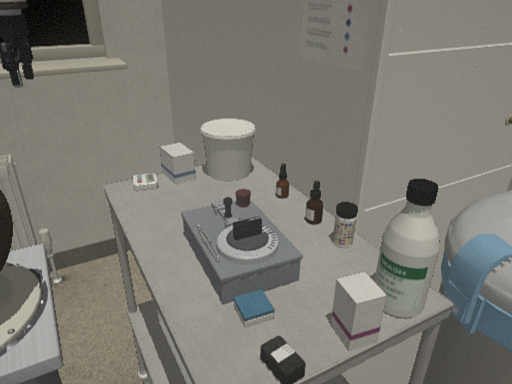

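```bash
cat > h.py <<'E'
import numpy as np, cv2, pickle
def f(c): return c["image"].shape[0]/2/np.tan(np.radians(c["fovy"]/2))
def ray(c,u,v,z):
    d=c["R"].T@np.array([(u-c["cx"])/f(c),(v-c["cy"])/f(c),1]); o=-c["R"].T@c["t"]
    return o+d*(z-o[2])/d[2]
def proj(c,X):
    p=c["R"]@np.asarray(X)+c["t"]; return f(c)*p[0]/p[2]+c["cx"], f(c)*p[1]/p[2]+c["cy"]
E
python3 - <<'E'
from h import *
c=pickle.load(open("top0.pkl","rb")); im=c["image"]; print(f(c))
g=im.min(axis=2)
m=np.zeros_like(g); m[205:285,290:365]=(g[205:285,290:365]>175)*255
cs,_=cv2.findContours(m,cv2.RETR_EXTERNAL,cv2.CHAIN_APPROX_NONE)
k=max(cs,key=cv2.contourArea); e=cv2.fitEllipse(cv2.convexHull(k)); print(e)
print("axis",ray(c,*e[0],.074))
# lid mask
sub=im[185:300,225:375]
cv2.imwrite("pics/topz.png",cv2.resize(sub,None,fx=5,fy=5,interpolation=cv2.INTER_CUBIC)[:,:,::-1])
c=pickle.load(open("side0.pkl","rb")); sub=c["image"][180:310,170:310]
cv2.imwrite("pics/sidez.png",cv2.resize(sub,None,fx=4.5,fy=4.5,interpolation=cv2.INTER_CUBIC)[:,:,::-1])
E
```

```text
461.83080762046416
((328.0042419433594, 244.88377380371094), (57.43854522705078, 58.07586669921875), 105.2438735961914)
axis [ 0.47458163 -0.12226179  0.074     ]
```

View pics/topz.png

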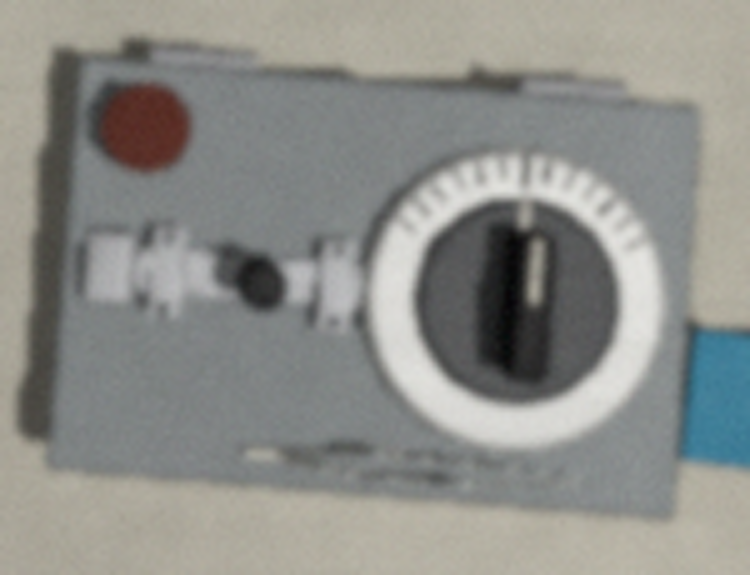

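View pics/sidez.png

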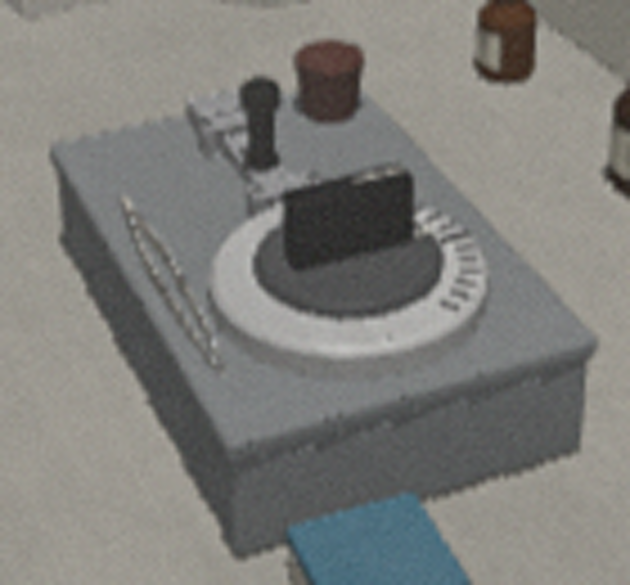

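Run:
```python
from h import *
c=pickle.load(open("top0.pkl","rb"))
P=lambda x,y,z: ray(c,225+(x+.5)/5-.5,185+(y+.5)/5-.5,z)[:2]
ax=P(518,300,.074); print("ax",ax)
zt=P(527,172,.074); kn=P(262,284,.107)
A=ray(c,328,244.88,.074)[:2]
d=zt-A; print("zero",zt,np.linalg.norm(d),np.degrees(np.arctan2(d[1],d[0])))
d=kn-A; print("knob",kn,np.linalg.norm(d),np.degrees(np.arctan2(d[1],d[0]))-90)
C=[P(*p,.06) for p in[(82,58),(697,103),(673,515),(48,467)]]
for i in range(4):
    d=C[(i+1)%4]-C[i]; print(C[i],np.linalg.norm(d),np.degrees(np.arctan2(d[1],d[0])))
ce=np.mean(C,0); print("ctr",ce)
a=P(537,236,.112);b=P(535,304,.112); print("line",a,b,np.degrees(np.arctan2(*(a-b)[::-1])))
# bar end bottom etc
print("bung",P(150,125,.09), "forc", P(250,452,.065),P(570,480,.065),"blue",P(690,330,.023))
```

```text
ax [ 0.47510271 -0.12261553]
zero [ 0.52179864 -0.12553912] 0.047324449048890244 -3.980522753234051
knob [ 0.4815016  -0.02756344] 0.09494257446929985 -4.175690232936361
[0.56130615 0.03878767] 0.23023225241828696 -93.2246970820612
[ 0.54835516 -0.19108003] 0.15251908912804082 176.8682361072582
[ 0.39606385 -0.18274755] 0.2316348094850226 86.53891850044721
[0.41004777 0.04846476] 0.15156762575789792 -3.6606358778854244
ctr [ 0.47894323 -0.07164379]
line [ 0.50004874 -0.1232405 ] [ 0.47640858 -0.12272225] -1.2558631242425937
bung [0.53663907 0.01280562] forc [ 0.41736851 -0.02586192] [ 0.40900246 -0.14366772] blue [ 0.46113313 -0.19721948]
```

Call:
servo_tool([
  {"offset":[-3.6,0,-3.27],"turn":0},
  {"offset":[-3.6,0,-3.27],"turn":0},
  {"offset":[-3.6,0,-3.27],"turn":0},
  {"offset":[-3.6,0,-3.27],"turn":0},
  {"offset":[-3.6,0,-3.27],"turn":0},
  {"offset":[-3.6,0,-3.27],"turn":0},
  {"offset":[-3.6,0,-3.27],"turn":0},
  {"offset":[-3.6,0,-3.27],"turn":0},
  {"offset":[-3.6,0,-3.27],"turn":0},
  {"offset":[-3.6,0,-3.27],"turn":0},
], claw=100, grip_force=30)

```text
t: 1.1
eef_pos: [0.3799, 0.0888, 0.2421]
tcp_rot: [[0.31, -0.002, -0.951], [0.951, -0.004, 0.31], [-0.005, -1.0, 0.001]]
wrist_force: [1.0, 1.3, -0.0]
gripper_width: 0.999
```

Call:
servo_tool([
  {"offset":[-3.6,0,-3.27],"turn":0},
  {"offset":[-3.6,0,-3.27],"turn":0},
  {"offset":[-3.6,0,-3.27],"turn":0},
  {"offset":[-3.6,0,-3.27],"turn":0},
  {"offset":[-2.0,0,-1.8],"turn":0},
  {"offset":[0,0,0],"turn":-7.2},
  {"offset":[0,0,0],"turn":-7.2},
  {"offset":[0,0,0],"turn":0},
])

```text
t: 1.9
eef_pos: [0.4712, -0.1274, 0.2404]
tcp_rot: [[0.065, -0.005, -0.998], [0.998, -0.003, 0.065], [-0.003, -1.0, 0.005]]
wrist_force: [-0.7, -0.5, 0.2]
gripper_width: 1.0
```

```bash
cat > see.py <<'E'
import sys
from h import *
from workcell import r, imaging
def see(tag,names=("top","side")):
    out=[]
    for n in names:
        c=imaging.camera(n); pickle.dump(c,open(f"{n}_{tag}.pkl","wb"))
        if n=="top": s=c["image"][185:300,225:375]; k=4
        else: s=c["image"][150:320,150:330]; k=3
        out.append(cv2.resize(s,None,fx=k,fy=k,interpolation=cv2.INTER_CUBIC))
        cv2.imwrite(f"pics/{n}_{tag}.png",out[-1][:,:,::-1])
def st():
    s=r.state(); R=s["tcp_rot"]
    print("t",round(s["t"],2),"p",s["eef_pos"].round(4),"xang",np.degrees(np.arctan2(R[1,0],R[0,0])).round(2),"F",s["wrist_force"].round(2),"T",s["wrist_torque"].round(3),"w",round(s["gripper_width"],3)); return s
def d(s,tgt): print("tool delta cm",(s["tcp_rot"].T@(np.array(tgt)-s["eef_pos"])*100).round(2))
E
python3 - <<'E'
from see import *
s=st(); d(s,[.475,-.122,.13]); print(s["joints"].round(1)); see("a",("side",))
E
```

```text
t 1.9 p [ 0.4712 -0.1274  0.2404] xang 86.27 F [-0.75 -0.48  0.21] T [ 0.034 -0.033  0.005] w 1.0
tool delta cm [ 0.6  11.03 -0.39]
[ -24.    -1.6   93.7   -0.3   88.  -110.3]
```

View pics/side_a.png

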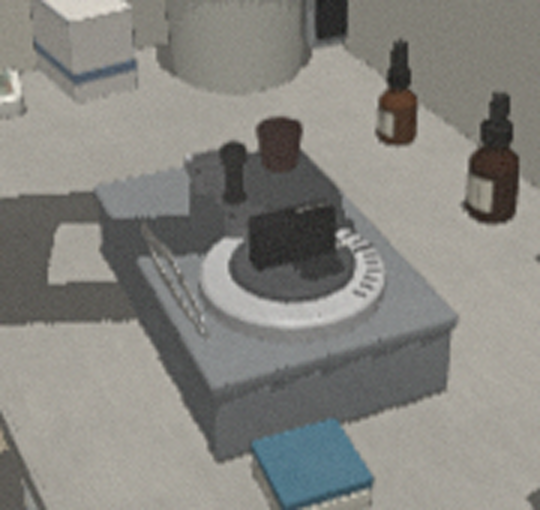

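Run:
```python
from h import *
c=pickle.load(open("side_a.pkl","rb"))
print(proj(c,[.475,-.122,.112]), proj(c,[.475,-.122,.08]))
print("knob top",[ (a-150)*3 for a in proj(c,[.4815,-.0275,.109])])
print([ (a-150)*3 for a in proj(c,[.475+.026,-.122-.0017,.112])],[ (a-150)*3 for a in proj(c,[.475-.026,-.122+.0017,.112])])
```

```text
(np.float64(247.53177297540208), np.float64(219.27390255564092)) (np.float64(247.57198667568073), np.float64(234.56315622686606))
knob top [np.float64(234.0007167681137), np.float64(141.35521618148928)]
[np.float64(332.9600143566088), np.float64(198.317938896862)] [np.float64(251.06910268677493), np.float64(217.5989536693251)]
```

Call:
servo_tool([
  {"offset":[0.3,3.7,-0.2],"turn":0},
  {"offset":[0.3,3.7,-0.2],"turn":0},
  {"offset":[0,3.6,0],"turn":0},
  {"offset":[0,0,0],"turn":0},
], claw=60)

```text
t: 2.35
eef_pos: [0.4755, -0.1207, 0.1284]
tcp_rot: [[0.084, -0.002, -0.996], [0.996, -0.004, 0.084], [-0.004, -1.0, 0.001]]
wrist_force: [-1.0, 0.0, 0.5]
gripper_width: 0.601
```

Run:
```python
from see import *
s=st(); d(s,[.475,-.122,.102]); see("b")
```

```text
t 2.35 p [ 0.4755 -0.1207  0.1284] xang 85.16 F [-1.02  0.    0.53] T [ 0.015 -0.002  0.001] w 0.601
tool delta cm [-0.13  2.64  0.03]
```

View pics/side_b.png

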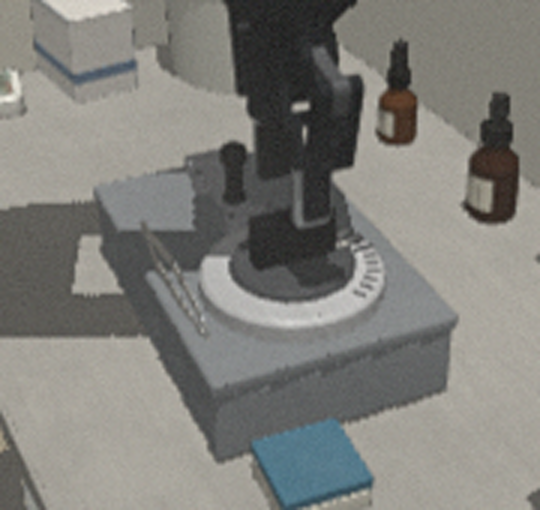

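View pics/top_b.png

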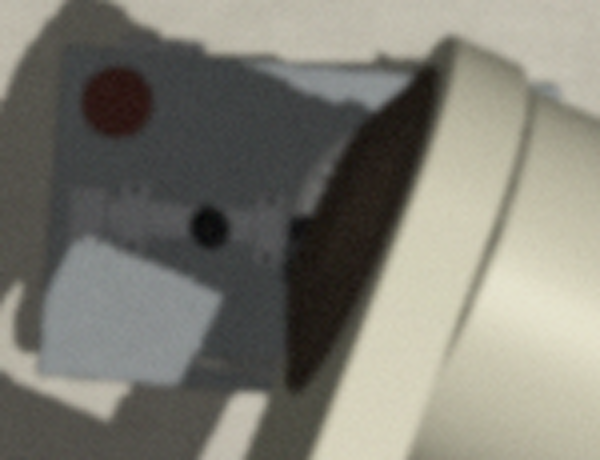

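Call:
servo_tool([
  {"offset":[-0.13,1.3,0.03],"turn":-1.1},
  {"offset":[0,1.3,0],"turn":0},
  {"offset":[0,0,0],"turn":0},
])

```text
t: 2.75
eef_pos: [0.4791, -0.1239, 0.1096]
tcp_rot: [[0.064, 0.01, -0.998], [0.998, -0.009, 0.064], [-0.009, -1.0, -0.011]]
wrist_force: [-0.6, 0.0, 0.8]
gripper_width: 0.598
```

Run:
```python
from see import *
s=st(); d(s,[.475,-.122,.102]); see("c",("side",))
```

```text
t 2.75 p [ 0.4791 -0.1239  0.1096] xang 86.32 F [-0.57  0.01  0.84] T [-0.046  0.035 -0.002] w 0.598
tool delta cm [0.17 0.76 0.43]
```

View pics/side_c.png

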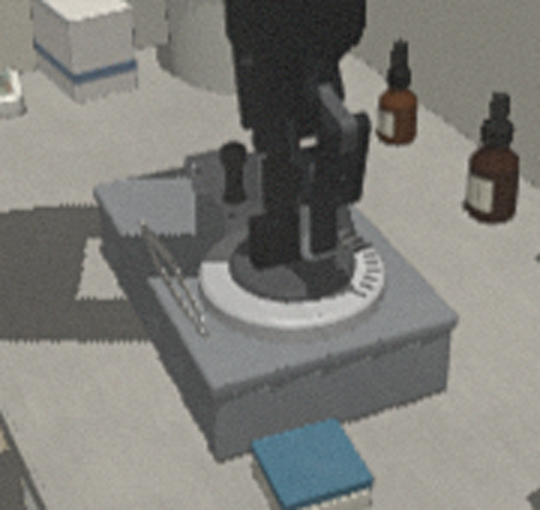

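Call:
servo_tool([
  {"offset":[0.17,0.76,0.43],"turn":0},
  {"offset":[0,0,0],"turn":0},
  {"offset":[0,0,0],"turn":0},
])

```text
t: 3.1
eef_pos: [0.4753, -0.1221, 0.1031]
tcp_rot: [[0.065, 0.012, -0.998], [0.998, -0.01, 0.065], [-0.009, -1.0, -0.013]]
wrist_force: [-0.6, -0.2, -0.1]
gripper_width: 0.6
```

Run:
```python
from see import *
s=st(); d(s,[.475,-.122,.102])
```

```text
t 3.1 p [ 0.4753 -0.1221  0.1031] xang 86.29 F [-0.57 -0.21 -0.09] T [ 0.012 -0.006  0.054] w 0.6
tool delta cm [0.01 0.11 0.03]
```

Close.

Call:
servo_tool([
  {"offset":[0,0,0]},
  {"offset":[0,0,0]},
  {"offset":[0,0,0]},
  {"offset":[0,0,0]},
  {"offset":[0,0,0]},
], claw=0, grip_force=30)

```text
$.motion[0]: bad value
```

Run:
```python
from see import *
s=st(); see("d")
```

```text
t 3.1 p [ 0.4753 -0.1221  0.1031] xang 86.29 F [-0.57 -0.21 -0.09] T [ 0.012 -0.006  0.054] w 0.6
```

View pics/side_d.png

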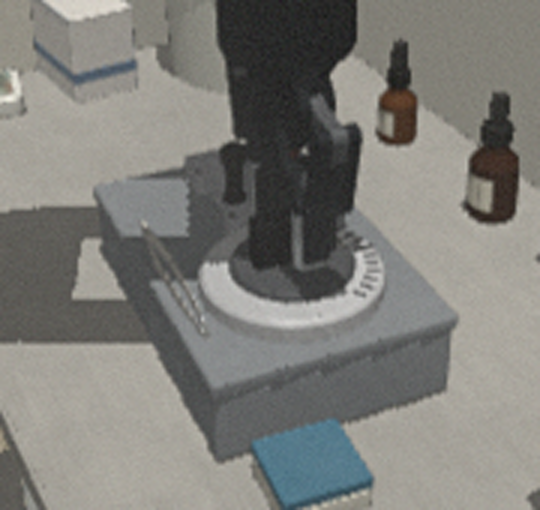

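Call:
servo_tool([
  {"offset":[0,0,0],"turn":0},
  {"offset":[0,0,0],"turn":0},
  {"offset":[0,0,0],"turn":0},
  {"offset":[0,0,0],"turn":0},
  {"offset":[0,0,0],"turn":0},
], claw=0, grip_force=30)

```text
t: 3.7
eef_pos: [0.4755, -0.1228, 0.1036]
tcp_rot: [[0.065, 0.012, -0.998], [0.998, -0.011, 0.065], [-0.011, -1.0, -0.013]]
wrist_force: [-0.6, -1.0, -0.4]
gripper_width: 0.154
```

Run:
```python
from see import *
s=st(); see("e")
```

```text
t 3.7 p [ 0.4755 -0.1228  0.1036] xang 86.28 F [-0.57 -0.99 -0.37] T [ 0.238 -0.022  0.1  ] w 0.154
```

View pics/side_e.png

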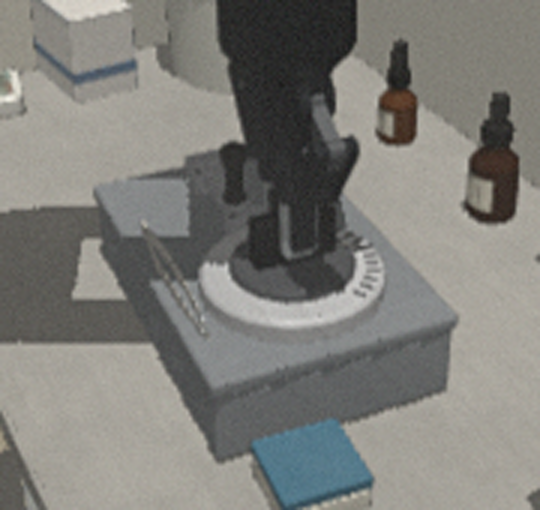

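Call:
servo_tool([
  {"offset":[0,0,0],"turn":4},
  {"offset":[0,0,0],"turn":4},
  {"offset":[0,0,0],"turn":4},
  {"offset":[0,0,0],"turn":0},
])

```text
t: 4.2
eef_pos: [0.4755, -0.1228, 0.1036]
tcp_rot: [[0.277, 0.012, -0.961], [0.961, -0.011, 0.277], [-0.008, -1.0, -0.015]]
wrist_force: [-0.8, -1.0, -0.5]
gripper_width: 0.153
```

Run:
```python
from see import *
s=st(); d(s,[.4753,-.1225,.1035])
```

```text
t 4.2 p [ 0.4755 -0.1228  0.1036] xang 73.9 F [-0.75 -0.98 -0.52] T [ 0.123 -0.03  -0.207] w 0.153
tool delta cm [0.02 0.01 0.03]
```

Call:
servo_tool([
  {"offset":[0,0,0],"turn":4},
  {"offset":[0,0,0],"turn":3.6},
  {"offset":[0,0,0],"turn":0},
  {"offset":[0,0,0],"turn":0},
  {"offset":[0,0,0],"turn":0},
])

```text
t: 4.7
eef_pos: [0.4756, -0.1227, 0.1036]
tcp_rot: [[0.395, 0.012, -0.919], [0.919, -0.011, 0.395], [-0.006, -1.0, -0.016]]
wrist_force: [-0.8, -1.6, -0.2]
gripper_width: 0.157
```

Run:
```python
from see import *
s=st(); d(s,[.4753,-.1225,.1035]); see("f")
```

```text
t 4.7 p [ 0.4756 -0.1227  0.1036] xang 66.74 F [-0.8  -1.62 -0.17] T [ 0.1    0.043 -0.222] w 0.157
tool delta cm [0.01 0.01 0.03]
```

View pics/side_f.png

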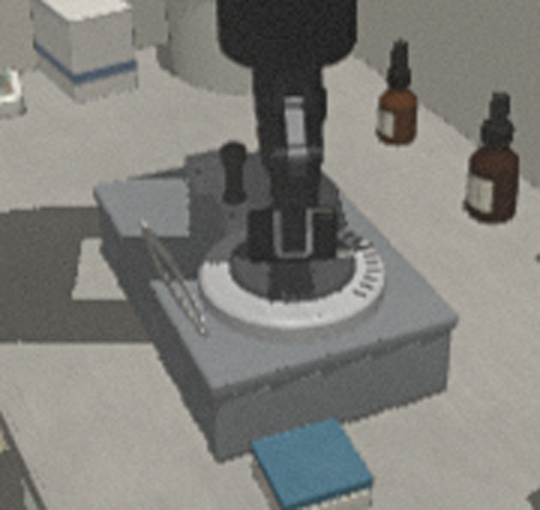

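Call:
servo_tool([
  {"offset":[0,0,0],"turn":-4},
  {"offset":[0,0,0],"turn":-4},
  {"offset":[0,0,0],"turn":-4},
  {"offset":[0,0,0],"turn":-4},
  {"offset":[0,0,0],"turn":-4},
  {"offset":[0,0,0],"turn":-4},
  {"offset":[0,0,0],"turn":-4},
  {"offset":[0,0,0],"turn":0},
])

```text
t: 5.6
eef_pos: [0.4755, -0.1229, 0.1036]
tcp_rot: [[-0.108, 0.012, -0.994], [0.994, -0.011, -0.108], [-0.013, -1.0, -0.011]]
wrist_force: [-1.1, -0.8, 0.3]
gripper_width: 0.152
```

Run:
```python
from see import *
s=st(); d(s,[.4753,-.1225,.1035])
```

```text
t 5.6 p [ 0.4755 -0.1229  0.1036] xang 96.18 F [-1.07 -0.78  0.28] T [0.288 0.059 0.116] w 0.152
tool delta cm [0.04 0.01 0.02]
```

Call:
servo_tool([
  {"offset":[0,0,0],"turn":-0.2},
  {"offset":[0,0,0],"turn":0},
  {"offset":[0,0,0],"turn":0},
])

```text
t: 5.9
eef_pos: [0.4755, -0.1229, 0.1036]
tcp_rot: [[-0.108, 0.012, -0.994], [0.994, -0.011, -0.108], [-0.012, -1.0, -0.011]]
wrist_force: [-0.3, -1.6, -0.2]
gripper_width: 0.157
```

Run:
```python
from see import *
s=st(); d(s,[.4753,-.1225,.1035]); see("g")
```

```text
t 5.9 p [ 0.4755 -0.1229  0.1036] xang 96.18 F [-0.32 -1.63 -0.16] T [0.309 0.01  0.189] w 0.157
tool delta cm [0.04 0.01 0.01]
```

View pics/side_g.png

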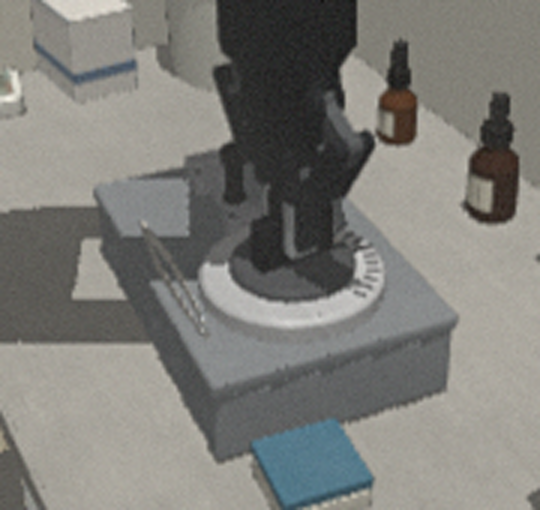

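View pics/top_g.png

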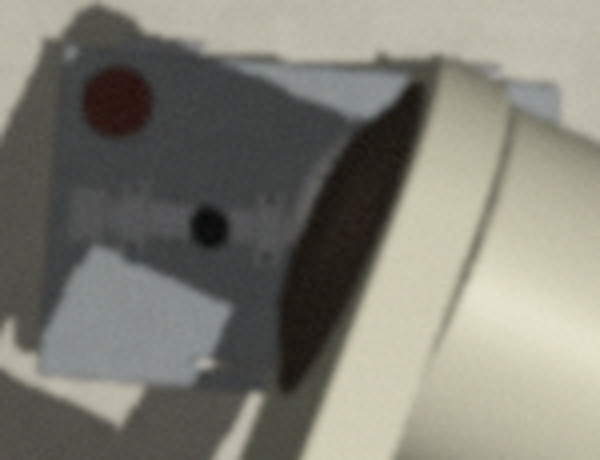

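Call:
servo_tool([
  {"offset":[0,0,0],"turn":4},
  {"offset":[0,0,0],"turn":4},
  {"offset":[0,0,0],"turn":4},
  {"offset":[0,0,0],"turn":4},
  {"offset":[0,0,0],"turn":4},
  {"offset":[0,0,0],"turn":4},
  {"offset":[0,0,0],"turn":4},
  {"offset":[0,0,0],"turn":3},
  {"offset":[0,0,0],"turn":0},
])

```text
t: 6.9
eef_pos: [0.4755, -0.1227, 0.1036]
tcp_rot: [[0.441, 0.012, -0.897], [0.897, -0.012, 0.441], [-0.005, -1.0, -0.016]]
wrist_force: [-0.4, -0.4, 0.2]
gripper_width: 0.159
```

```bash
cat > k.py <<'E'
from see import *
tag=sys.argv[1]
s=st(); d(s,[.4755,-.1228,.1036])
see(tag)
for n in ("g",tag):
    c=pickle.load(open(f"top_{n}.pkl","rb")); g=c["image"].max(axis=2)[230:255,262:296]
    m=(g<45).astype(np.uint8); k,l,st_,ce=cv2.connectedComponentsWithStats(m)
    o=[(tuple((ce[i]+[262,230]).round(2)),int(st_[i,4])) for i in range(1,k) if st_[i,4]>15]
    print(n,o, [ray(c,*q[0],.107)[:2].round(4) for q in o])
E
python3 k.py h
```

```text
t 6.9 p [ 0.4755 -0.1227  0.1036] xang 63.83 F [-0.42 -0.38  0.18] T [ 0.058 -0.018 -0.034] w 0.159
tool delta cm [-0.01  0.   -0.  ]
g [((np.float64(276.91), np.float64(241.58)), 74)] [array([ 0.4812, -0.0274])]
h [((np.float64(276.97), np.float64(241.56)), 75)] [array([ 0.4812, -0.0275])]
```

View pics/top_h.png

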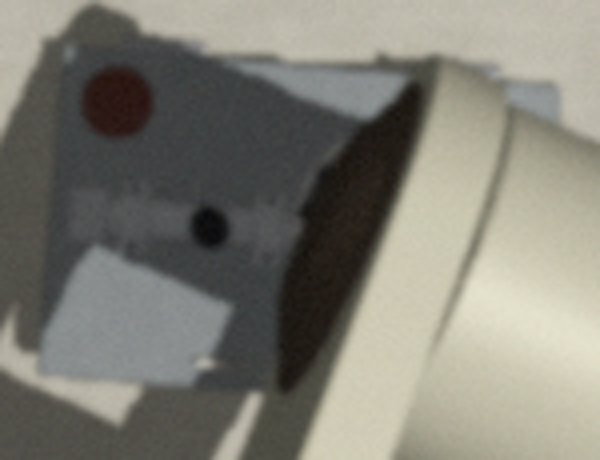

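Call:
servo_tool([
  {"offset":[0,0,0],"turn":1},
  {"offset":[0,0,0],"turn":1},
  {"offset":[0,0,0],"turn":1},
  {"offset":[0,0,0],"turn":0},
])

```text
t: 7.4
eef_pos: [0.4755, -0.1227, 0.1036]
tcp_rot: [[0.487, 0.012, -0.874], [0.874, -0.012, 0.486], [-0.004, -1.0, -0.016]]
wrist_force: [0.2, -1.2, -0.7]
gripper_width: 0.16
```

```bash
python3 k.py i
```

```text
t 7.4 p [ 0.4755 -0.1227  0.1036] xang 60.89 F [ 0.24 -1.23 -0.65] T [0.063 0.003 0.098] w 0.16
tool delta cm [-0.01 -0.   -0.  ]
g [((np.float64(276.91), np.float64(241.58)), 74)] [array([ 0.4812, -0.0274])]
i [((np.float64(276.88), np.float64(241.64)), 75)] [array([ 0.4811, -0.0274])]
```

Call:
servo_tool([
  {"offset":[0,0,0],"turn":1},
  {"offset":[0,0,0],"turn":1},
  {"offset":[0,0,0],"turn":0},
])

```text
t: 7.8
eef_pos: [0.4755, -0.1227, 0.1036]
tcp_rot: [[0.518, 0.012, -0.855], [0.855, -0.011, 0.518], [-0.004, -1.0, -0.016]]
wrist_force: [0.0, -1.1, -1.7]
gripper_width: 0.153
```

```bash
python3 k.py j
```

```text
t 7.8 p [ 0.4755 -0.1227  0.1036] xang 58.78 F [ 0.02 -1.11 -1.67] T [0.045 0.053 0.076] w 0.153
tool delta cm [-0.01 -0.   -0.  ]
g [((np.float64(276.91), np.float64(241.58)), 74)] [array([ 0.4812, -0.0274])]
j [((np.float64(276.95), np.float64(241.53)), 75)] [array([ 0.4813, -0.0275])]
```

Call:
servo_tool([
  {"offset":[0,0,0],"turn":1},
  {"offset":[0,0,0],"turn":1},
  {"offset":[0,0,0],"turn":0},
])

```text
t: 8.2
eef_pos: [0.4756, -0.1227, 0.1036]
tcp_rot: [[0.549, 0.012, -0.835], [0.836, -0.012, 0.549], [-0.003, -1.0, -0.016]]
wrist_force: [0.1, -0.6, -0.1]
gripper_width: 0.157
```

```bash
sed -i 's/("g",tag)/(tag,)/' k.py; python3 k.py k1
```

```text
t 8.2 p [ 0.4756 -0.1227  0.1036] xang 56.68 F [ 0.06 -0.58 -0.12] T [0.003 0.061 0.186] w 0.157
tool delta cm [-0.01  0.   -0.  ]
k1 [((np.float64(276.87), np.float64(241.56)), 75)] [array([ 0.4812, -0.0273])]
```

Call:
servo_tool([
  {"offset":[0,0,0],"turn":1},
  {"offset":[0,0,0],"turn":1},
  {"offset":[0,0,0],"turn":0},
])

```text
t: 8.6
eef_pos: [0.4755, -0.1227, 0.1036]
tcp_rot: [[0.58, 0.012, -0.815], [0.815, -0.012, 0.58], [-0.002, -1.0, -0.016]]
wrist_force: [1.5, -0.4, -0.2]
gripper_width: 0.161
```

```bash
python3 k.py k2
```

```text
t 8.6 p [ 0.4755 -0.1227  0.1036] xang 54.57 F [ 1.46 -0.35 -0.18] T [0.078 0.002 0.163] w 0.161
tool delta cm [-0.01 -0.   -0.01]
k2 [((np.float64(276.86), np.float64(241.47)), 76)] [array([ 0.4814, -0.0273])]
```

Call:
servo_tool([
  {"offset":[0,0,0],"turn":1},
  {"offset":[0,0,0],"turn":1},
  {"offset":[0,0,0],"turn":0.5},
  {"offset":[0,0,0],"turn":0},
])

```text
t: 9.1
eef_pos: [0.4755, -0.1227, 0.1036]
tcp_rot: [[0.617, 0.012, -0.787], [0.787, -0.012, 0.617], [-0.002, -1.0, -0.017]]
wrist_force: [1.8, -1.5, -1.6]
gripper_width: 0.154
```

```bash
python3 k.py k3
```

```text
t 9.1 p [ 0.4755 -0.1227  0.1036] xang 51.91 F [ 1.78 -1.51 -1.58] T [0.037 0.054 0.151] w 0.154
tool delta cm [-0.01  0.   -0.01]
k3 [((np.float64(276.76), np.float64(241.55)), 74)] [array([ 0.4812, -0.0271])]
```

Call:
servo_tool([
  {"offset":[0,0,0],"turn":1},
  {"offset":[0,0,0],"turn":1},
  {"offset":[0,0,0],"turn":0.5},
  {"offset":[0,0,0],"turn":0},
])

```text
t: 9.6
eef_pos: [0.4756, -0.1227, 0.1036]
tcp_rot: [[0.653, 0.012, -0.757], [0.757, -0.012, 0.653], [-0.001, -1.0, -0.017]]
wrist_force: [0.6, -0.5, -0.1]
gripper_width: 0.153
```

```bash
python3 k.py k4
```

```text
t 9.6 p [ 0.4756 -0.1227  0.1036] xang 49.22 F [ 0.65 -0.49 -0.13] T [0.081 0.025 0.112] w 0.153
tool delta cm [-0.02  0.   -0.  ]
k4 [((np.float64(276.82), np.float64(241.61)), 74)] [array([ 0.4811, -0.0273])]
```

Call:
servo_tool([
  {"offset":[0,0,0],"turn":1},
  {"offset":[0,0,0],"turn":1},
  {"offset":[0,0,0],"turn":0.5},
  {"offset":[0,0,0],"turn":0},
])

```text
t: 10.1
eef_pos: [0.4756, -0.1226, 0.1036]
tcp_rot: [[0.688, 0.012, -0.726], [0.726, -0.012, 0.688], [-0.0, -1.0, -0.017]]
wrist_force: [0.1, 0.9, -0.6]
gripper_width: 0.158
```

```bash
python3 k.py k5
```

```text
t 10.1 p [ 0.4756 -0.1226  0.1036] xang 46.53 F [ 0.11  0.9  -0.64] T [0.02  0.042 0.135] w 0.158
tool delta cm [-0.02 -0.   -0.01]
k5 [((np.float64(276.87), np.float64(241.67)), 75)] [array([ 0.481 , -0.0273])]
```

Call:
servo_tool([
  {"offset":[0,0,0],"turn":1},
  {"offset":[0,0,0],"turn":1},
  {"offset":[0,0,0],"turn":0.5},
  {"offset":[0,0,0],"turn":0},
])

```text
t: 10.6
eef_pos: [0.4756, -0.1226, 0.1036]
tcp_rot: [[0.721, 0.012, -0.693], [0.693, -0.011, 0.721], [0.001, -1.0, -0.017]]
wrist_force: [0.1, 0.0, -1.0]
gripper_width: 0.156
```

```bash
python3 k.py k6
```

```text
t 10.6 p [ 0.4756 -0.1226  0.1036] xang 43.84 F [ 0.09  0.02 -0.97] T [ 0.042 -0.011  0.118] w 0.156
tool delta cm [-0.02 -0.   -0.01]
k6 [((np.float64(276.97), np.float64(241.56)), 78)] [array([ 0.4812, -0.0275])]
```

Call:
servo_tool([
  {"offset":[0,0,0],"turn":1},
  {"offset":[0,0,0],"turn":1},
  {"offset":[0,0,0],"turn":0.5},
  {"offset":[0,0,0],"turn":0},
])

```text
t: 11.1
eef_pos: [0.4756, -0.1226, 0.1036]
tcp_rot: [[0.753, 0.012, -0.658], [0.658, -0.011, 0.753], [0.002, -1.0, -0.017]]
wrist_force: [0.2, -0.8, -1.1]
gripper_width: 0.154
```

```bash
python3 k.py k7
```

```text
t 11.1 p [ 0.4756 -0.1226  0.1036] xang 41.16 F [ 0.17 -0.76 -1.13] T [0.064 0.079 0.12 ] w 0.154
tool delta cm [-0.02 -0.   -0.01]
k7 [((np.float64(277.21), np.float64(241.47)), 72)] [array([ 0.4814, -0.0279])]
```

Call:
servo_tool([
  {"offset":[0,0,0],"turn":1},
  {"offset":[0,0,0],"turn":1},
  {"offset":[0,0,0],"turn":0},
])

```text
t: 11.5
eef_pos: [0.4756, -0.1226, 0.1036]
tcp_rot: [[0.777, 0.012, -0.629], [0.63, -0.011, 0.777], [0.002, -1.0, -0.017]]
wrist_force: [1.4, 0.4, -0.6]
gripper_width: 0.157
```

```bash
python3 k.py k8
```

```text
t 11.5 p [ 0.4756 -0.1226  0.1036] xang 39.02 F [ 1.37  0.35 -0.64] T [-0.     0.078  0.041] w 0.157
tool delta cm [-0.02 -0.   -0.01]
k8 [((np.float64(277.87), np.float64(241.74)), 77)] [array([ 0.4809, -0.0291])]
```

Call:
servo_tool([
  {"offset":[0,0,0],"turn":0},
  {"offset":[0,0,0],"turn":0},
])

```text
t: 11.8
eef_pos: [0.4756, -0.1226, 0.1036]
tcp_rot: [[0.776, 0.012, -0.63], [0.63, -0.011, 0.776], [0.002, -1.0, -0.017]]
wrist_force: [-0.2, 1.2, -0.7]
gripper_width: 0.153
```

```bash
python3 k.py k9
python3 - <<'E'
import cv2,numpy as np
a=[cv2.imread(f"pics/side_{n}.png")[60:300,150:420] for n in("k2","k9")]
cv2.imwrite("pics/cmp.png",cv2.resize(np.hstack(a),None,fx=1.4,fy=1.4))
E
```

```text
t 11.8 p [ 0.4756 -0.1226  0.1036] xang 39.09 F [-0.23  1.22 -0.65] T [ 0.084  0.125 -0.015] w 0.153
tool delta cm [-0.02  0.   -0.01]
k9 [((np.float64(277.74), np.float64(241.71)), 76)] [array([ 0.481 , -0.0289])]
```

View pics/cmp.png

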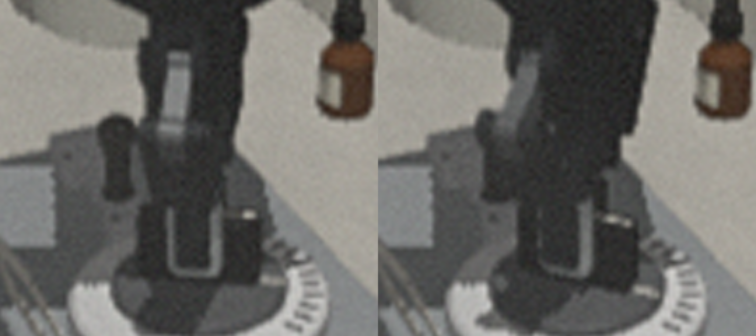

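View pics/top_k9.png

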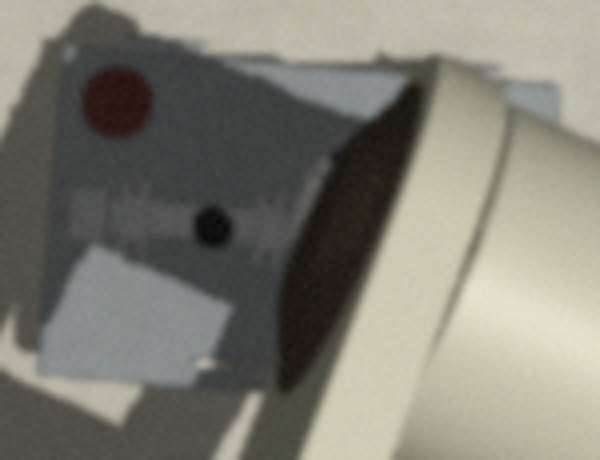

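Call:
servo_tool([
  {"offset":[0,0,0],"turn":1},
  {"offset":[0,0,0],"turn":0},
])

```text
t: 12.1
eef_pos: [0.4756, -0.1226, 0.1036]
tcp_rot: [[0.788, 0.012, -0.616], [0.616, -0.011, 0.788], [0.003, -1.0, -0.016]]
wrist_force: [1.1, -0.3, -0.0]
gripper_width: 0.157
```

```bash
python3 k.py l1
```

```text
t 12.1 p [ 0.4756 -0.1226  0.1036] xang 38.0 F [ 1.1  -0.28 -0.04] T [0.009 0.084 0.022] w 0.157
tool delta cm [-0.02 -0.   -0.01]
l1 [((np.float64(278.25), np.float64(241.63)), 76)] [array([ 0.4811, -0.0298])]
```

Call:
servo_tool([
  {"offset":[0,0,0],"turn":1},
  {"offset":[0,0,0],"turn":0},
])

```text
t: 12.4
eef_pos: [0.4756, -0.1226, 0.1036]
tcp_rot: [[0.799, 0.012, -0.601], [0.601, -0.011, 0.799], [0.003, -1.0, -0.016]]
wrist_force: [1.1, -0.0, -0.5]
gripper_width: 0.155
```

```bash
python3 k.py l2
```

```text
t 12.4 p [ 0.4756 -0.1226  0.1036] xang 36.97 F [ 1.13 -0.03 -0.51] T [ 0.046  0.021 -0.036] w 0.155
tool delta cm [-0.02 -0.   -0.01]
l2 [((np.float64(278.77), np.float64(241.63)), 73)] [array([ 0.4812, -0.0307])]
```

Call:
servo_tool([
  {"offset":[0,0,0],"turn":1},
  {"offset":[0,0,0],"turn":0},
])

```text
t: 12.7
eef_pos: [0.4756, -0.1226, 0.1036]
tcp_rot: [[0.81, 0.012, -0.587], [0.587, -0.011, 0.809], [0.003, -1.0, -0.016]]
wrist_force: [1.3, 0.2, -0.8]
gripper_width: 0.156
```

```bash
python3 k.py l3
```

```text
t 12.7 p [ 0.4756 -0.1226  0.1036] xang 35.95 F [ 1.29  0.21 -0.83] T [ 0.084  0.089 -0.013] w 0.156
tool delta cm [-0.02 -0.   -0.01]
l3 [((np.float64(279.97), np.float64(241.7)), 76)] [array([ 0.4811, -0.0328])]
```

Call:
servo_tool([
  {"offset":[0,0,0],"turn":0},
  {"offset":[0,0,0],"turn":0},
])

```text
t: 13.0
eef_pos: [0.4756, -0.1226, 0.1036]
tcp_rot: [[0.809, 0.012, -0.588], [0.588, -0.011, 0.809], [0.003, -1.0, -0.016]]
wrist_force: [1.3, 0.5, -1.2]
gripper_width: 0.156
```

```bash
python3 k.py l4
```

```text
t 13.0 p [ 0.4756 -0.1226  0.1036] xang 36.0 F [ 1.27  0.53 -1.16] T [ 0.063  0.063 -0.046] w 0.156
tool delta cm [-0.02 -0.   -0.01]
l4 [((np.float64(280.08), np.float64(241.71)), 76)] [array([ 0.481, -0.033])]
```

Call:
servo_tool([
  {"offset":[0,0,0],"turn":1},
  {"offset":[0,0,0],"turn":0},
  {"offset":[0,0,0],"turn":0},
])

```text
t: 13.4
eef_pos: [0.4756, -0.1226, 0.1036]
tcp_rot: [[0.82, 0.012, -0.572], [0.572, -0.011, 0.82], [0.003, -1.0, -0.016]]
wrist_force: [0.1, -0.8, -0.7]
gripper_width: 0.16
```

```bash
python3 k.py l5
```

```text
t 13.4 p [ 0.4756 -0.1226  0.1036] xang 34.92 F [ 0.06 -0.75 -0.74] T [0.058 0.01  0.081] w 0.16
tool delta cm [-0.02 -0.   -0.01]
l5 [((np.float64(280.23), np.float64(241.56)), 75)] [array([ 0.4813, -0.0332])]
```

Call:
servo_tool([
  {"offset":[0,0,0],"turn":0.5},
  {"offset":[0,0,0],"turn":0.5},
  {"offset":[0,0,0],"turn":0},
])

```text
t: 13.8
eef_pos: [0.4757, -0.1226, 0.1036]
tcp_rot: [[0.831, 0.012, -0.557], [0.557, -0.011, 0.831], [0.004, -1.0, -0.016]]
wrist_force: [0.7, 1.0, -0.9]
gripper_width: 0.154
```

```bash
python3 k.py l6
```

```text
t 13.8 p [ 0.4757 -0.1226  0.1036] xang 33.84 F [ 0.71  0.99 -0.87] T [0.001 0.034 0.137] w 0.154
tool delta cm [-0.03  0.   -0.01]
l6 [((np.float64(280.77), np.float64(241.71)), 75)] [array([ 0.4811, -0.0342])]
```

Call:
servo_tool([
  {"offset":[0,0,0],"turn":0},
  {"offset":[0,0,0],"turn":0},
  {"offset":[0,0,0],"turn":0},
  {"offset":[0,0,0],"turn":0},
], claw=50)

```text
t: 14.3
eef_pos: [0.4756, -0.1226, 0.1037]
tcp_rot: [[0.83, 0.012, -0.557], [0.557, -0.011, 0.83], [0.004, -1.0, -0.016]]
wrist_force: [0.7, 0.1, 0.7]
gripper_width: 0.503
```

```bash
python3 k.py m1
```

```text
t 14.3 p [ 0.4756 -0.1226  0.1037] xang 33.87 F [0.7  0.06 0.7 ] T [-0.027  0.01  -0.007] w 0.503
tool delta cm [-0.01  0.01 -0.01]
m1 [((np.float64(280.71), np.float64(241.75)), 73)] [array([ 0.481 , -0.0341])]
```

View pics/side_m1.png

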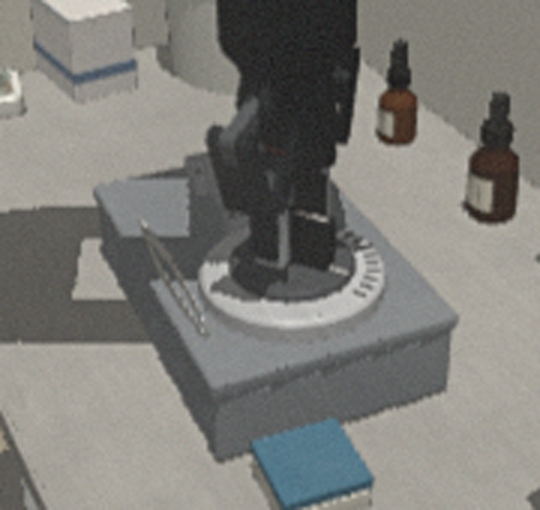

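Call:
servo_tool([
  {"offset":[0,-2.8,0],"turn":0},
  {"offset":[0,-2.8,0],"turn":0},
  {"offset":[0,0,0],"turn":7.5},
  {"offset":[0,0,0],"turn":7.5},
  {"offset":[0,0,0],"turn":7.5},
  {"offset":[0,0,0],"turn":7.5},
  {"offset":[0,0,0],"turn":7.5},
  {"offset":[0,0,0],"turn":0},
])

```text
t: 15.2
eef_pos: [0.4748, -0.122, 0.1622]
tcp_rot: [[0.996, 0.012, 0.088], [-0.088, -0.012, 0.996], [0.013, -1.0, -0.01]]
wrist_force: [0.6, -0.3, -0.4]
gripper_width: 0.497
```

Call:
servo_tool([
  {"offset":[0,0,4.0],"turn":0},
  {"offset":[0,0,4.0],"turn":0},
  {"offset":[0,0,4.0],"turn":0},
  {"offset":[0,0,0],"turn":0},
  {"offset":[0,0,0],"turn":0},
], claw=0)

```text
t: 15.7
eef_pos: [0.4851, 0.0009, 0.1608]
tcp_rot: [[0.998, 0.013, 0.069], [-0.069, -0.012, 0.998], [0.013, -1.0, -0.011]]
wrist_force: [-0.1, -0.9, 0.4]
gripper_width: -0.0
```

Run:
```python
from see import *
s=st(); d(s,[.4830,.001,.104]); see("n")
```

```text
t 15.7 p [0.4851 0.0009 0.1608] xang -3.95 F [-0.08 -0.89  0.42] T [ 0.066 -0.006 -0.025] w -0.0
tool delta cm [-0.28  5.68  0.05]
```

View pics/side_n.png

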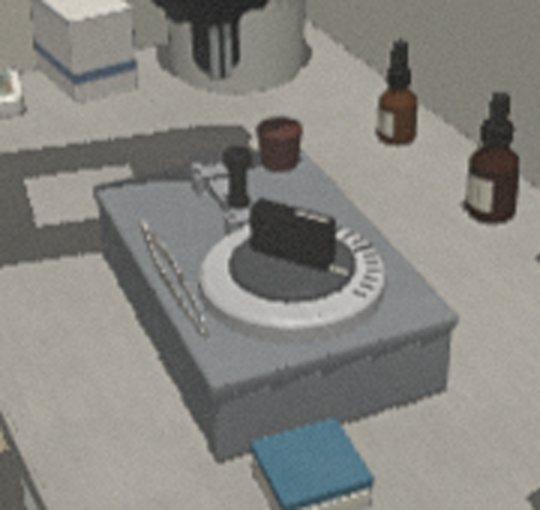

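View pics/top_n.png

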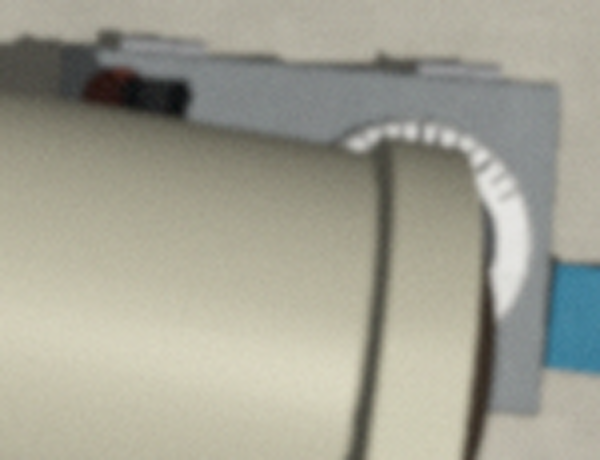

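Call:
servo_tool([
  {"offset":[-0.28,2.8,0],"turn":0},
  {"offset":[0,1.4,0],"turn":0},
  {"offset":[0,0,0],"turn":0},
])

```text
t: 16.1
eef_pos: [0.4832, -0.0032, 0.1182]
tcp_rot: [[0.997, 0.014, 0.072], [-0.072, -0.012, 0.997], [0.015, -1.0, -0.011]]
wrist_force: [0.2, -0.7, -1.1]
gripper_width: 0.002
```

Run:
```python
from see import *
s=st(); d(s,[.4830,.001,.104]); see("o")
```

```text
t 16.1 p [ 0.4832 -0.0032  0.1182] xang -4.11 F [ 0.23 -0.74 -1.12] T [ 0.056  0.021 -0.059] w 0.002
tool delta cm [-0.07  1.42  0.43]
```

View pics/side_o.png

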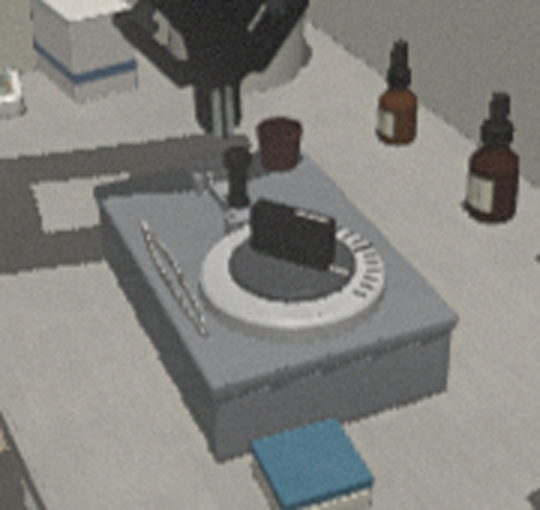

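Call:
servo_tool([
  {"offset":[-0.05,0.7,0.2],"turn":0},
  {"offset":[-0.05,0.7,0.2],"turn":0},
  {"offset":[0,0,0],"turn":0},
  {"offset":[0,0,0],"turn":0},
])

```text
t: 16.6
eef_pos: [0.4842, 0.0003, 0.1065]
tcp_rot: [[0.997, 0.019, 0.073], [-0.072, -0.013, 0.997], [0.02, -1.0, -0.012]]
wrist_force: [-0.4, 0.2, -0.1]
gripper_width: 0.002
```

Run:
```python
from see import *
s=st(); d(s,[.4820,-.0141,.104]); see("p")
```

```text
t 16.6 p [4.842e-01 3.000e-04 1.065e-01] xang -4.15 F [-0.37  0.24 -0.11] T [0.051 0.003 0.016] w 0.002
tool delta cm [-0.12  0.27 -1.45]
```

View pics/side_p.png

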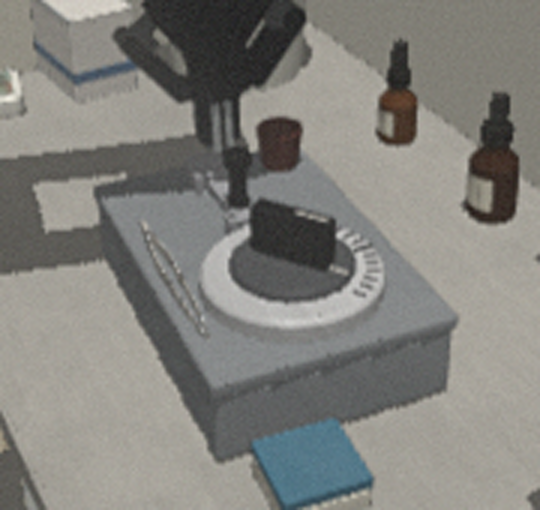

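Call:
servo_tool([
  {"offset":[-0.12,0.2,-0.6],"turn":0},
  {"offset":[0,0,-0.5],"turn":0},
  {"offset":[0,0,0],"turn":0},
])

```text
t: 17.0
eef_pos: [0.4823, -0.0116, 0.1049]
tcp_rot: [[0.997, 0.019, 0.072], [-0.072, -0.013, 0.997], [0.02, -1.0, -0.012]]
wrist_force: [0.5, 0.9, -0.3]
gripper_width: -0.001
```

```bash
cat > q.py <<'E'
from see import *
tag=sys.argv[1]
s=st(); d(s,[.481,-.0294,.104]); see(tag,("side",))
c=pickle.load(open(f"side_{tag}.pkl","rb"))
cv2.imwrite(f"pics/z_{tag}.png",cv2.resize(c["image"][180:240,200:270],None,fx=8,fy=8,interpolation=cv2.INTER_CUBIC)[:,:,::-1])
E
python3 q.py q1
```

```text
t 17.0 p [ 0.4823 -0.0116  0.1049] xang -4.12 F [ 0.54  0.9  -0.33] T [-0.011  0.024  0.035] w -0.001
tool delta cm [-0.    0.11 -1.78]
```

View pics/z_q1.png

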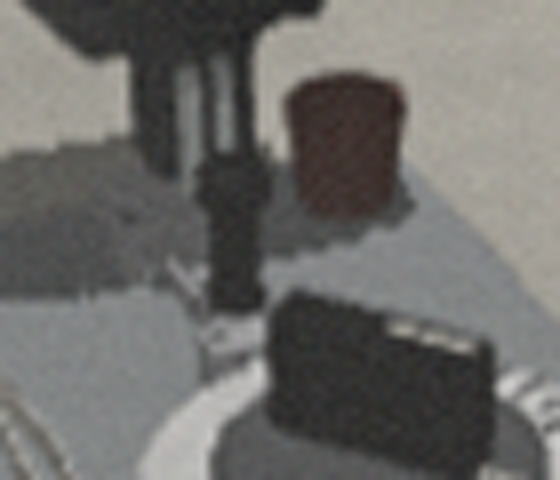

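Call:
servo_tool([
  {"offset":[0,0,-0.2],"turn":0},
  {"offset":[0,0,-0.2],"turn":0},
  {"offset":[0,0,-0.1],"turn":0},
  {"offset":[0,0,0],"turn":0},
])

```text
t: 17.45
eef_pos: [0.4819, -0.0169, 0.1051]
tcp_rot: [[0.997, 0.019, 0.072], [-0.072, -0.013, 0.997], [0.02, -1.0, -0.012]]
wrist_force: [0.5, 0.2, 1.0]
gripper_width: -0.001
```

```bash
python3 q.py q2
```

```text
t 17.45 p [ 0.4819 -0.0169  0.1051] xang -4.14 F [0.51 0.21 1.03] T [ 0.05  -0.005  0.   ] w -0.001
tool delta cm [-0.    0.12 -1.25]
```

View pics/z_q2.png

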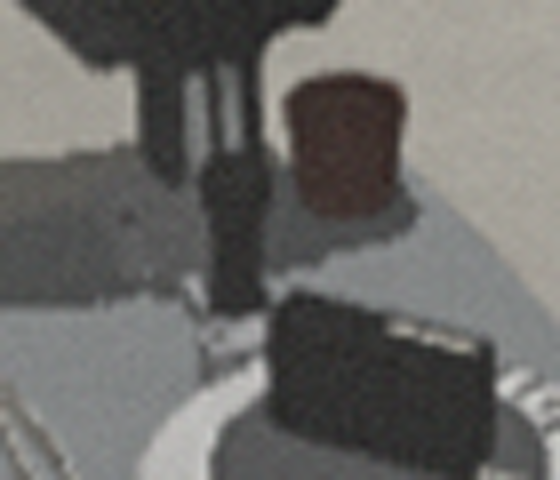

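Call:
servo_tool([
  {"offset":[0,0,-0.15],"turn":0},
  {"offset":[0,0,-0.15],"turn":0},
  {"offset":[0,0,0],"turn":0},
])

```text
t: 17.8
eef_pos: [0.4817, -0.0198, 0.1051]
tcp_rot: [[0.997, 0.019, 0.072], [-0.072, -0.013, 0.997], [0.02, -1.0, -0.012]]
wrist_force: [-0.4, 1.4, -0.3]
gripper_width: 0.001
```

```bash
python3 q.py q3
```

```text
t 17.8 p [ 0.4817 -0.0198  0.1051] xang -4.12 F [-0.43  1.41 -0.35] T [0.055 0.015 0.048] w 0.001
tool delta cm [ 0.    0.12 -0.96]
```

View pics/z_q3.png

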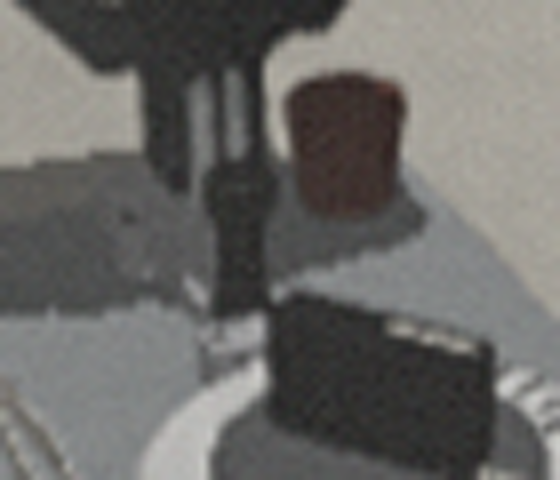

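Call:
servo_tool([
  {"offset":[0,0,-0.15],"turn":0},
  {"offset":[0,0,-0.15],"turn":0},
  {"offset":[0,0,0],"turn":0},
])

```text
t: 18.15
eef_pos: [0.4815, -0.0229, 0.1051]
tcp_rot: [[0.997, 0.019, 0.072], [-0.072, -0.013, 0.997], [0.02, -1.0, -0.012]]
wrist_force: [0.2, 0.3, -0.6]
gripper_width: 0.002
```

```bash
python3 q.py q4
python3 - <<'E'
from h import *
c=pickle.load(open("side_q4.pkl","rb"))
for y in(38.2,35,32,29,26,23):
    p=np.array([.4815,-.0274])-(45-y)*1e-3*np.array([.0645,.998]); u,v=proj(c,[*p,.104]); print(y,p.round(4),((u-200+.5)*8).round(1),((v-180+.5)*8).round(1))
E
```

```text
t 18.15 p [ 0.4815 -0.0229  0.1051] xang -4.11 F [ 0.24  0.34 -0.58] T [0.084 0.013 0.07 ] w 0.002
tool delta cm [-0.    0.12 -0.65]
38.2 [ 0.4811 -0.0342] 238.6 171.2
35 [ 0.4809 -0.0374] 243.5 177.1
32 [ 0.4807 -0.0404] 248.1 182.7
29 [ 0.4805 -0.0434] 252.8 188.3
26 [ 0.4803 -0.0464] 257.4 193.9
23 [ 0.4801 -0.0494] 262.1 199.6
```

View pics/z_q4.png

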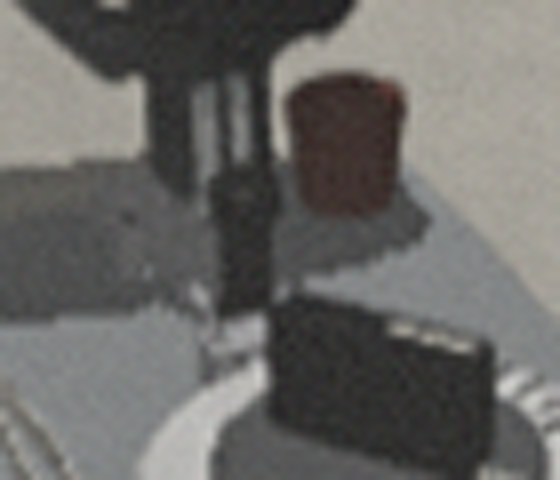

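Call:
servo_tool([
  {"offset":[0,0.05,-0.15],"turn":0},
  {"offset":[0,0.05,-0.15],"turn":0},
  {"offset":[0,0,-0.1],"turn":0},
  {"offset":[0,0,0],"turn":0},
])

```text
t: 18.6
eef_pos: [0.4813, -0.0272, 0.1042]
tcp_rot: [[0.997, 0.02, 0.072], [-0.072, -0.013, 0.997], [0.02, -1.0, -0.012]]
wrist_force: [-0.5, 0.9, 0.1]
gripper_width: 0.002
```

```bash
python3 q.py q5
```

```text
t 18.6 p [ 0.4813 -0.0272  0.1042] xang -4.11 F [-0.45  0.91  0.1 ] T [0.13  0.055 0.069] w 0.002
tool delta cm [-0.01  0.02 -0.22]
```

View pics/z_q5.png

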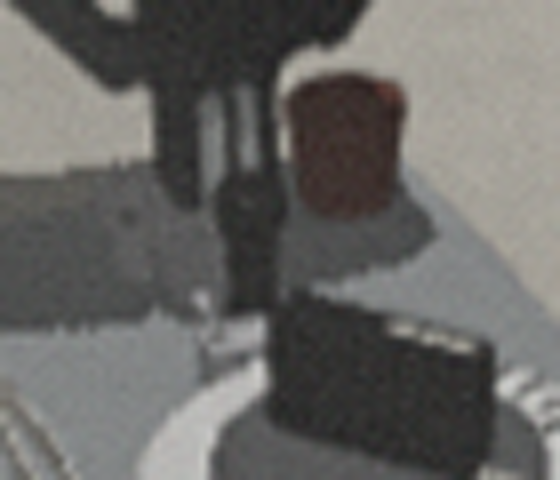

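Call:
servo_tool([
  {"offset":[0,0,-0.15],"turn":0},
  {"offset":[0,0,-0.15],"turn":0},
  {"offset":[0,0,0],"turn":0},
])

```text
t: 18.95
eef_pos: [0.481, -0.0303, 0.1042]
tcp_rot: [[0.997, 0.02, 0.072], [-0.072, -0.013, 0.997], [0.02, -1.0, -0.011]]
wrist_force: [0.9, 1.8, 0.7]
gripper_width: -0.005
```

```bash
python3 q.py q6
```

```text
t 18.95 p [ 0.481  -0.0303  0.1042] xang -4.1 F [0.89 1.79 0.67] T [ 0.259 -0.072  0.013] w -0.005
tool delta cm [-0.01  0.02  0.09]
```

View pics/z_q6.png

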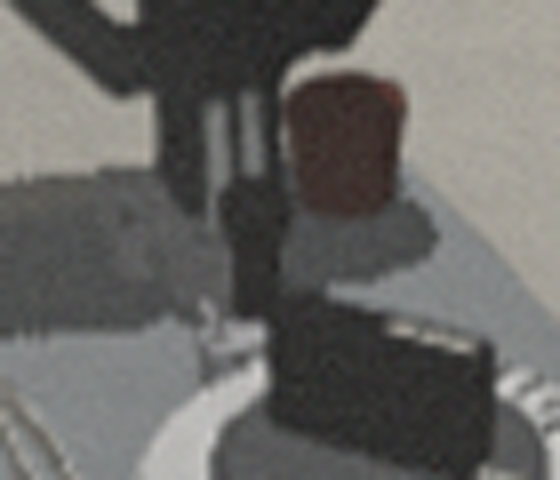

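Call:
servo_tool([
  {"offset":[0,0,-0.1],"turn":0},
  {"offset":[0,0,0],"turn":0},
])

```text
t: 19.2
eef_pos: [0.481, -0.0305, 0.1042]
tcp_rot: [[0.997, 0.02, 0.072], [-0.072, -0.011, 0.997], [0.021, -1.0, -0.01]]
wrist_force: [0.9, 3.9, 0.6]
gripper_width: 0.0
```

```bash
python3 q.py q7
```

```text
t 19.2 p [ 0.481  -0.0305  0.1042] xang -4.1 F [0.92 3.88 0.62] T [ 0.691 -0.137  0.039] w 0.0
tool delta cm [-0.01  0.02  0.11]
```

Call:
servo_tool([
  {"offset":[0,0,-0.07],"turn":0},
  {"offset":[0,0,0],"turn":0},
])

```text
t: 19.45
eef_pos: [0.481, -0.0304, 0.1043]
tcp_rot: [[0.997, 0.02, 0.071], [-0.071, -0.01, 0.997], [0.021, -1.0, -0.008]]
wrist_force: [0.8, 3.6, -0.0]
gripper_width: 0.001
```

```bash
python3 q.py q8
```

```text
t 19.45 p [ 0.481  -0.0304  0.1043] xang -4.09 F [ 0.81  3.55 -0.03] T [ 0.498 -0.128  0.003] w 0.001
tool delta cm [-0.01  0.02  0.1 ]
```

View pics/z_q8.png

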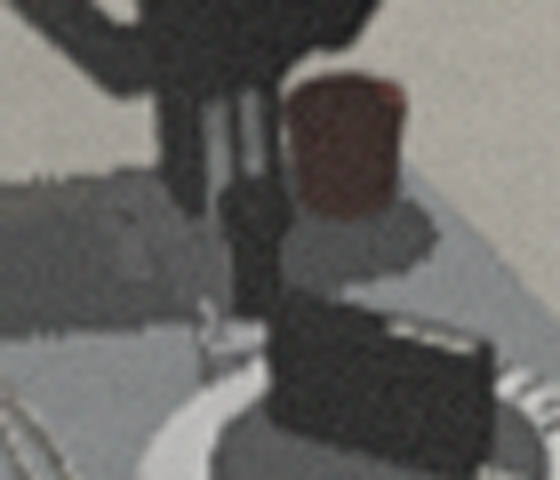

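Call:
servo_tool([
  {"offset":[0,0,1.0],"turn":0},
  {"offset":[0,0,1.0],"turn":0},
  {"offset":[0,-3,0],"turn":0},
  {"offset":[0,-3,0],"turn":0},
  {"offset":[0,0,5],"turn":0},
  {"offset":[0,0,5],"turn":0},
  {"offset":[0,0,5],"turn":0},
  {"offset":[0,0,5],"turn":0},
  {"offset":[0,0,0],"turn":0},
])

```text
t: 20.4
eef_pos: [0.4952, 0.1968, 0.165]
tcp_rot: [[0.997, 0.022, 0.076], [-0.076, -0.011, 0.997], [0.022, -1.0, -0.01]]
wrist_force: [0.1, -0.7, -0.4]
gripper_width: -0.004
```

```bash
python3 k.py r1
python3 - <<'E'
from h import *
A=pickle.load(open("side_o.pkl","rb"))["image"];B=pickle.load(open("side_r1.pkl","rb"))["image"]
z=[cv2.resize(i[180:240,200:270],None,fx=5,fy=5,interpolation=cv2.INTER_CUBIC)[:,:,::-1] for i in(A,B)]
cv2.imwrite("pics/cmp2.png",np.hstack(z))
E
```

```text
t 20.4 p [0.4952 0.1968 0.165 ] xang -4.34 F [ 0.11 -0.65 -0.44] T [ 0.024  0.053 -0.002] w -0.004
tool delta cm [  0.32   6.45 -31.96]
r1 [((np.float64(286.29), np.float64(240.0)), 17)] [array([ 0.4842, -0.0438])]
```

View pics/cmp2.png

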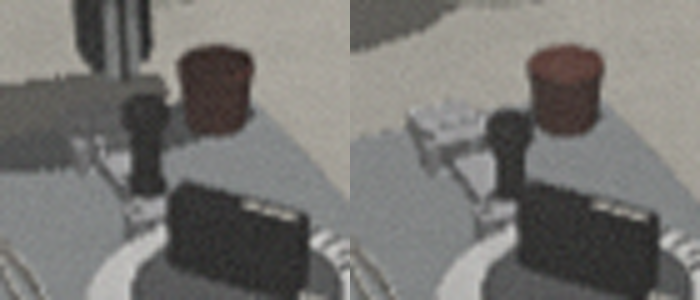

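View pics/top_r1.png

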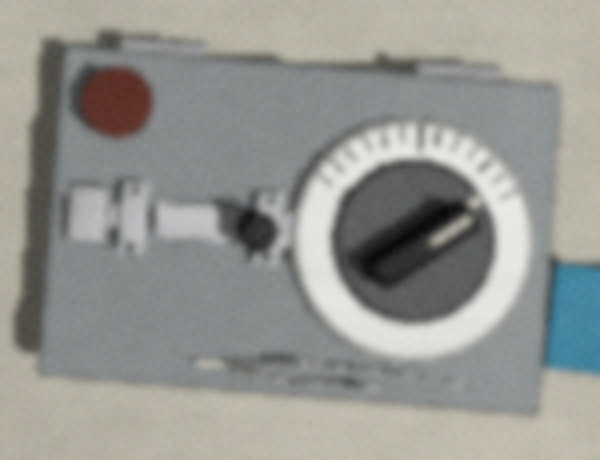

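Run:
```python
from h import *
for n,x0 in(("top0",268),("top_r1",280)):
    c=pickle.load(open(n+".pkl","rb")); g=cv2.resize(c["image"].max(axis=2),None,fx=4,fy=4,interpolation=cv2.INTER_CUBIC)
    s=g[232*4:252*4,x0*4:(x0+20)*4]
    for t in(50,55,60,65,70):
        k,l,S,ce=cv2.connectedComponentsWithStats((s<t).astype(np.uint8))
        if k<2: continue
        i=1+np.argmax(S[1:,4]); u,v=(ce[i]+.5)/4-.5+[x0,232]; print(n,t,S[i,4]/16,round(u,2),round(v,2),S[i,:4]/4,ray(c,u,v,.107)[:2].round(4))
a=pickle.load(open("side0.pkl","rb"))["image"]; b=pickle.load(open("side_r1.pkl","rb"))["image"]
ga,gb=[cv2.resize(cv2.cvtColor(i,cv2.COLOR_RGB2GRAY),None,fx=4,fy=4,interpolation=cv2.INTER_CUBIC) for i in(a,b)]
c=pickle.load(open("side0.pkl","rb"))
kn=np.array([.4815,-.0274]); u,v=proj(c,[*kn,.104]); print(u,v)
T=ga[int((v-4.5)*4):int((v+3)*4),int((u-6)*4):int((u+6)*4)]
R=cv2.matchTemplate(gb,T,cv2.TM_CCOEFF_NORMED); lo=(int((v-10)*4),int((u-12)*4)); W=R[lo[0]:lo[0]+120,lo[1]:lo[1]+120]
_,m,_,p=cv2.minMaxLoc(W); print("side shift px",m,(p[0]+lo[1]-int((u-6)*4))/4,(p[1]+lo[0]-int((v-4.5)*4))/4)
for dd in(18,20,22):
    q=kn-dd*1e-3*np.array([.0645,.998]); U,V=proj(c,[*q,.104]); print(dd,U-u,V-v)
```

```text
top0 50 41.4375 275.51 240.61 [4.5  4.75 7.   9.25] [ 0.4828 -0.0249]
top0 55 57.875 276.12 240.85 [4.25 4.75 8.25 9.5 ] [ 0.4824 -0.026 ]
top0 60 63.875 276.15 240.86 [4.   4.5  8.75 9.75] [ 0.4824 -0.026 ]
top0 65 69.375 276.14 240.85 [ 3.75  4.25  9.25 10.25] [ 0.4824 -0.026 ]
top0 70 75.0625 276.09 240.8 [ 3.5   4.25  9.75 10.25] [ 0.4825 -0.0259]
top_r1 50 30.625 286.51 241.43 [4.25 5.75 5.5  9.25] [ 0.4817 -0.0443]
top_r1 55 47.5625 287.26 241.76 [4.   5.5  8.25 9.75] [ 0.4812 -0.0456]
top_r1 60 62.25 287.75 241.92 [ 3.75  5.5   9.   10.  ] [ 0.4809 -0.0465]
top_r1 65 68.4375 287.77 241.91 [ 3.5   5.25  9.5  10.25] [ 0.4809 -0.0465]
top_r1 70 74.625 287.73 241.88 [ 3.25  5.   10.   11.  ] [ 0.481  -0.0464]
228.04211361460946 199.3555082016759
side shift px 0.7830656170845032 3.75 4.75
18 3.443651166208383 4.151998414677109
20 3.8341899732883746 4.622869716560842
22 4.2263470178982345 5.095692121891005
```

Call:
servo_tool([
  {"offset":[0,0,-5],"turn":0},
  {"offset":[0,0,-5],"turn":0},
  {"offset":[0,0,-5],"turn":0},
  {"offset":[0,0,-4.5],"turn":0},
  {"offset":[0,0,0],"turn":0},
  {"offset":[0,2.5,0],"turn":0},
  {"offset":[0,2.5,0],"turn":0},
  {"offset":[0,0,0],"turn":0},
])

```text
t: 21.3
eef_pos: [0.478, -0.0143, 0.1165]
tcp_rot: [[0.996, 0.023, 0.086], [-0.085, -0.017, 0.996], [0.024, -1.0, -0.015]]
wrist_force: [-0.6, 0.3, 0.3]
gripper_width: -0.003
```

Run:
```python
from see import *
s=st(); d(s,[.4822,-.020,.104])
```

```text
t 21.3 p [ 0.478  -0.0143  0.1165] xang -4.91 F [-0.56  0.27  0.32] T [ 0.02   0.013 -0.01 ] w -0.003
tool delta cm [ 0.43  1.27 -0.52]
```

Call:
servo_tool([
  {"offset":[0.4,0.6,0],"turn":-0.8},
  {"offset":[0,0.6,0],"turn":0},
  {"offset":[0,0,0],"turn":0},
])

```text
t: 21.6
eef_pos: [0.4831, -0.0154, 0.106]
tcp_rot: [[0.997, 0.025, 0.071], [-0.071, -0.017, 0.997], [0.026, -1.0, -0.015]]
wrist_force: [0.1, -0.7, 0.2]
gripper_width: -0.003
```

Run:
```python
from see import *
s=st(); d(s,[.481,-.0290,.104])
```

```text
t 21.6 p [ 0.4831 -0.0154  0.106 ] xang -4.08 F [ 0.06 -0.68  0.24] T [0.011 0.008 0.018] w -0.003
tool delta cm [-0.12  0.21 -1.37]
```

Call:
servo_tool([
  {"offset":[-0.1,0.2,-0.5],"turn":0},
  {"offset":[0,0,-0.5],"turn":0},
  {"offset":[0,0,-0.25],"turn":0},
  {"offset":[0,0,0],"turn":0},
])

```text
t: 22.0
eef_pos: [0.4818, -0.0288, 0.1055]
tcp_rot: [[0.997, 0.027, 0.071], [-0.07, -0.018, 0.997], [0.028, -0.999, -0.016]]
wrist_force: [-0.6, -0.8, -0.9]
gripper_width: -0.0
```

```bash
python3 q.py s1
```

```text
t 22.0 p [ 0.4818 -0.0288  0.1055] xang -4.03 F [-0.57 -0.8  -0.92] T [-0.008  0.002 -0.011] w -0.0
tool delta cm [-0.08  0.15 -0.07]
```

Call:
servo_tool([
  {"offset":[0,0,-0.1],"turn":0},
  {"offset":[0,0,-0.1],"turn":0},
  {"offset":[0,0,0],"turn":0},
])

```text
t: 22.35
eef_pos: [0.4817, -0.0304, 0.1057]
tcp_rot: [[0.997, 0.027, 0.071], [-0.07, -0.017, 0.997], [0.028, -0.999, -0.015]]
wrist_force: [0.0, 2.6, -0.3]
gripper_width: -0.004
```

```bash
python3 q.py s2
```

```text
t 22.35 p [ 0.4817 -0.0304  0.1057] xang -4.03 F [ 0.03  2.6  -0.25] T [ 0.396 -0.021  0.034] w -0.004
tool delta cm [-0.08  0.17  0.09]
```

Call:
servo_tool([
  {"offset":[0,0,-0.15],"turn":0},
  {"offset":[0,0,0],"turn":0},
])

```text
t: 22.6
eef_pos: [0.4817, -0.0305, 0.1057]
tcp_rot: [[0.997, 0.027, 0.07], [-0.07, -0.014, 0.997], [0.028, -1.0, -0.012]]
wrist_force: [0.4, 5.3, 0.0]
gripper_width: 0.001
```

```bash
python3 q.py s3
```

```text
t 22.6 p [ 0.4817 -0.0305  0.1057] xang -4.02 F [0.38 5.34 0.04] T [ 0.798 -0.081  0.116] w 0.001
tool delta cm [-0.08  0.17  0.11]
```

Run:
```python
from h import *
def G(n): return cv2.resize(cv2.cvtColor(pickle.load(open(n+".pkl","rb"))["image"],cv2.COLOR_RGB2GRAY),None,fx=8,fy=8,interpolation=cv2.INTER_CUBIC)
c=pickle.load(open("side0.pkl","rb")); kn=np.array([.4815,-.0274])
g0=G("side0"); u,v=proj(c,[*kn,.09])
# post right/left edges at row band: threshold width centre
for n,drop in(("side0",0),("side_a",0),("side_n",7),("side_o",7),("side_q1",7),("side_q2",7),("side_q3",10),("side_q4",12),("side_q5",16),("side_q6",19),("side_s3",21),("side_r1",21)):
    g=G(n).astype(float); q=kn-drop*1e-3*np.array([.0645,.998])
    U,V=proj(c,[*q,.093]); rows=range(int((V-1)*8),int((V+3)*8))
    out=[]
    for rr in rows:
        line=cv2.GaussianBlur(g[rr:rr+1,int((U-9)*8):int((U+9)*8)],(9,1),0)[0]; dg=np.diff(line)
        m=len(dg)//2
        out.append((np.argmin(dg[:m+8]),np.argmax(dg[m-8:])+m-8))
    L,Rr=np.median(out,0); x=(int((U-9)*8)+(L+Rr)/2+.5)/8; print(n,"centre u",round(x,2),"w",(Rr-L)/8, "exp u @drop",drop,round(U,2),"est drop mm",round(drop+(x-U)/.195,1))
```

```text
side0 centre u 227.75 w 6.625 exp u @drop 0 228.18 est drop mm -2.2
side_a centre u 227.75 w 6.375 exp u @drop 0 228.18 est drop mm -2.2
side_n centre u 229.03 w 6.5625 exp u @drop 7 229.5 est drop mm 4.6
side_o centre u 229.19 w 6.5 exp u @drop 7 229.5 est drop mm 5.4
side_q1 centre u 229.19 w 6.5 exp u @drop 7 229.5 est drop mm 5.4
side_q2 centre u 229.72 w 7.3125 exp u @drop 7 229.5 est drop mm 8.1
side_q3 centre u 230.0 w 6.625 exp u @drop 10 230.07 est drop mm 9.7
side_q4 centre u 230.34 w 7.6875 exp u @drop 12 230.45 est drop mm 11.5
side_q5 centre u 231.16 w 7.6875 exp u @drop 16 231.22 est drop mm 15.7
side_q6 centre u 231.72 w 7.4375 exp u @drop 19 231.8 est drop mm 18.6
side_s3 centre u 231.88 w 6.875 exp u @drop 21 232.19 est drop mm 19.4
side_r1 centre u 231.91 w 6.6875 exp u @drop 21 232.19 est drop mm 19.6
```

Call:
servo_tool([
  {"offset":[0,0,1.0],"turn":0},
  {"offset":[0,0,1.0],"turn":0},
  {"offset":[0,-3,0],"turn":0},
  {"offset":[0,-3,0],"turn":0},
  {"offset":[0,0,5],"turn":0},
  {"offset":[0,0,5],"turn":0},
  {"offset":[0,0,5],"turn":0},
  {"offset":[0,0,5],"turn":0},
  {"offset":[0,0,0],"turn":0},
  {"offset":[0,0,0],"turn":0},
])

```text
t: 23.65
eef_pos: [0.4947, 0.1987, 0.1653]
tcp_rot: [[0.997, 0.029, 0.072], [-0.071, -0.016, 0.997], [0.03, -0.999, -0.014]]
wrist_force: [-0.8, -0.8, -0.3]
gripper_width: 0.002
```

```bash
python3 k.py t1
```

```text
t 23.65 p [0.4947 0.1987 0.1653] xang -4.08 F [-0.75 -0.81 -0.25] T [0.008 0.039 0.006] w 0.002
tool delta cm [  0.19   6.63 -32.12]
t1 [((np.float64(286.06), np.float64(240.31)), 16)] [array([ 0.4837, -0.0434])]
```

View pics/top_t1.png

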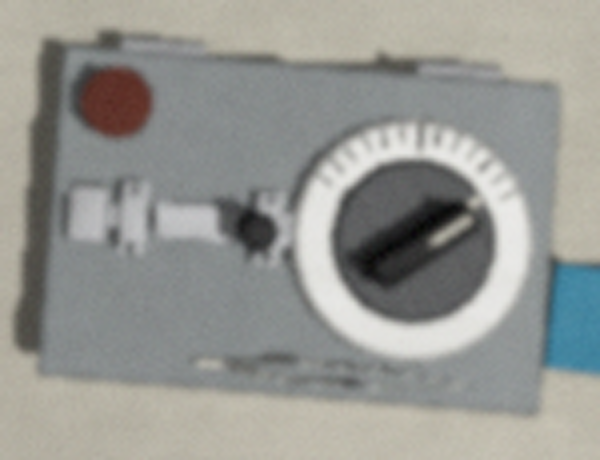

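View pics/side_t1.png

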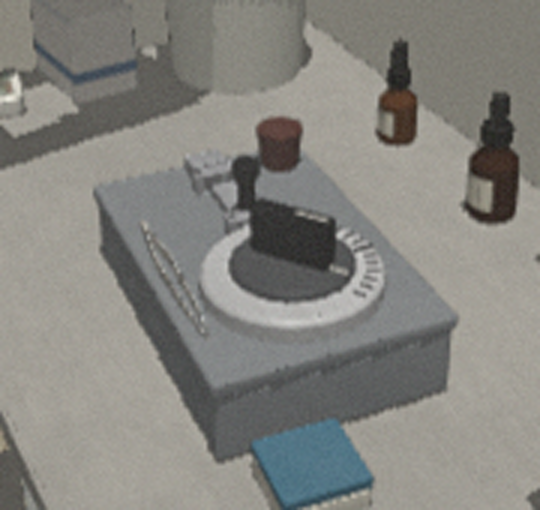

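The knob head sits at (257,230) in the top view, beside the inner bridge, as in the picture before. The bung, forceps and blue box are in place, and the gripper is clear of everything.

```bash
python3 -c "
from workcell import workorder
print(workorder.close_job())"
```

```text
the job is handed in; nothing more can be done
None
```

I unlocked the box and handed the job in with the clock at about 24 s; no verdict was reported.

- **Dial:** I turned it right to about +19.5° and paused, then left to about -9.9° and paused. I then turned it right in 1–2.7° steps, watching the knob in the top camera. The bolt had dropped about 6.8 mm at about +52.4°. I stopped there without pressing against the hard stop, so I saw the drop rather than feeling the catch.
- **Bolt:** I let go of the dial and pushed the knob towards it with the closed fingers until it would not move further. I pushed a second time to make sure. The highest reading was about 5.3 N, against the 12 N limit, and the knob did not move.
- **Last checks:** The knob stayed put after I backed off. The bung, forceps and blue box look unmoved in the last pictures. The gripper is well clear of everything.
- **Disagreement:** The checks on how far the knob slid did not fully agree. The side view gave about 21.8 mm of travel, and the finger position at contact implied about 23 mm. The top-camera blob gave only about 20.5 mm, and a rougher side-view match gave about 20 mm. 19.5 mm is needed. I took the firm stop at the same place on both pushes as the bolt being fully home.

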